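# Try a taper arbor in a leaning spindle socket and free it with the drift

### The arm

A 6-joint arm with a two-finger parallel gripper is mounted at the origin on the work surface. World frame = base frame: x ahead of the robot, y to its left, z up, the work surface at z = 0. Lengths are in m, angles in rad, forces in N, time in s.
With the tool pointing down it reaches from about 0.425 to 0.95 m from the base axis. Payload 3.5 kg.
Tool frame: the origin (TCP) lies midway between the tips of the shut fingers; the grasp point (between the pads) lies 19 mm behind it; x points along the fingers, z is the direction in which the jaws open and shut, and the axes are right-handed (so a half turn about x gives the same grasp; the last joint's range is limited). The gripper opens to 85 mm and grips with 20 to 120 N. Pads are 22 mm wide; open, the fingers measure 114 mm over their backs; the gripper's body (76 mm by 85 mm) begins 54 mm behind the grasp point. The pads swing forward as they close: fully open they stand 13 mm farther back than shut.
Start: joints at [1.157, 0.286, 1.577, -0, 1.279, -0.15], TCP at [0.176, 0.652, 0.231] pointing down, gripper open.
Joint ranges: [-2.77, 2.77], [-0.9, 2.22], [0.21, 2.48], [-1.53, 4.67], [0.24, 2.81], [-2.84, 2.84]. Speed limits (rad/s): [2.79, 2.79, 3.14, 3.14, 3.14, 3.14].

### API

Orientations are given as a unit quaternion [x, y, z, w].
In Python, from plant import readout, eyes, ctrl gives the robot as it stands.
- The arm moves only by the tool move_arm, never from a script. Its argument "commands" is a list of rows, each a list of 7 numbers: the turn, a rotation vector about the world's x, y, z in rad, then the shift along the world's x, y, z in mm, then the closure in counts, from 0 (fully open) to 255 (shut). A call has 1 to 12 rows; each row is the pose to reach, as a shift and turn from the pose measured when the call began; what a row does not reach only later rows make up. A row lasts 1/10 s, in which the tool goes at most 50 mm and 8.59 degrees, less where a joint would pass 70% of its speed; a pose out of reach is approached as far as the arm can. A call with a gripper value outside its range is refused whole. The fingers move at their own pace and stop on an object; "newtons" is the grip in N (left out, the last holds). Time passes only in rows, so rows that repeat a pose let the fingers close. It gives the time, the measured TCP pose, the force and the opening at its end, in the units of the state.
- readout.get_state(): the state, without advancing time (a new reading comes with each control period).
- eyes.read_camera(name): name is "scene" or "top" or "wrist"; returns a dict with "color" (420x560x3 uint8, red, green, blue), "depth" (420x560 float32, m along the optical axis (not along the pixel's ray), 0 where there is no reading), "K" (3x3 intrinsics, pixels), "eye" and "attitude" of the camera in the world. Camera axes: x right, y down, z forward; pixel columns grow to the right and rows downward; lengths in m; the calibration is good to about 2 mm. A picture is of the moment at which its call begins.
- ctrl.sign_off(): hands the job in, once; it reports no verdict.
The state is a dict: "time": time; "qpos": joint angles; "dq": joint speeds; "joint_efforts": joint torques, N m; "eef_pos": TCP position; "tcp_rot": TCP orientation; "contact_force": force on the tool from outside, world axes, zero at the start; "wrist_torque": the same for the moment, N m; "opening": opening from 0.0 (shut) to 1.0 (fully open).
Only numpy, scipy, OpenCV 4.12 (cv2) and the standard library are available. Lean on these libraries where they do the work, as an engineer would, in place of code of your own. Each camera call takes 0.05 s, during which the arm holds its last target.

### The job

Try the taper of the brass-handled arbor in the grey leaning socket: twist its handle into line with the slot and press until its tang drops in and it is fully home, then let go. Then take the wedge-shaped drift from the mat and drive it, thin end first, through the slot until the wedge alone has lifted the arbor at least 6 mm, and leave the drift sitting in the slot under the arbor. Leave the other things on the mat where they lie.

Things in the scene. Friction and masses are not known exactly. Their poses are not given: they have to be found in the camera images.
- socket: Fixed grey block, 66 x 66 mm in section, leaning 30 degrees from vertical with its mouth towards the robot. z axis: up the spindle axis, out of the mouth. y axis: level, along the slot. x axis: away from the robot and 30 degrees up. Origin: on the spindle axis, middle of the slot's floor, 77 mm above the table. The collar (diameter 58 mm) ends at z = 66 mm.
- slot (a point): Middle of the slot, 20 mm above its floor along the spindle axis; axes as the socket. The slot runs right through the block along y (33 mm either way), 24 mm wide across x, flat floor at the socket's z = 0, roof at z = 40 mm. Open at both ends: the drift may come from either. The drift lies in it with its underside flat on the floor, so leaning 30 degrees like the socket.
- fixture: The dark base plate that carries the socket, fixed: 150 (x) by 110 (y) by 12 mm; origin on its underside, straight below the socket's origin; plate from x = -63 to 87 mm. z up, y along the slot.
- arbor: Steel arbor with a brass handle, captive in the socket: it only slides along and turns about the spindle axis. Fully home and in line, its frame is the socket's. Flange: diameter 54 mm, z 72 to 80 mm. Handle: bar 22 mm thick (x), 54 mm long (y), z 80 to 122 mm, red line along its top. Flat tang inside the slot: 16 (x) by 30 mm (y), lower end at z = 14 mm.
- arbor_handle (a point): Grip point of the arbor: on the axis, inside the brass bar, 12 mm below its top and 30 mm above the flange. Axes as arbor. The taper holds by friction: about 6 N along the axis moves it in, 11 N out, 0.1 N m turns it; it stays where it is left.
- arbor_lift (a joint): How far the arbor stands above its home position, m, along the socket's z: 0 is fully home (6 mm gap between flange and collar); it can rise to 0.030. While turned more than 12 degrees from the slot its tang rests on inner ledges at 0.012; it starts there, not home.
- arbor_twist (a joint): Turn of the arbor about the socket's z axis, rad, counter-clockwise seen from above the handle; 0 is the handle in line with the slot, where the tang can drop in. Starts between 0.6 and 1.1; limits -1.4 to 1.4.
- drift: Loose aluminium wedge, 200 mm long, 16 mm wide, 0.12 to 0.25 kg, lying on its flat underside on the 2 mm mat; thick end blue. Origin: middle of length and width, on the underside; x points to the thin tip, z up. Height: 6 mm at the tip (x = 100 mm), rising evenly to 26 mm at x = -20 mm, then 26 mm to the thick end (x = -100 mm).
- drift_tip (a point): Middle of the drift's thin end, 3 mm above the underside. On the slot's floor the drift begins to lift the seated arbor when the tip is 33 mm past the spindle axis, has lifted it 6 mm at 69 mm past, 12 mm (the most) at 105 mm. Driving takes 10 to 20 N; the drift does not slip back.
- plate_a: Bystander: brass movement plate 62 x 62 x 6 mm beside the drift.
- plate_b: Bystander: brass movement plate, same size.
- plate_c: Bystander: brass movement plate, same size.
- plate_d: Bystander: brass movement plate, same size.
- clear_box: Bystander: open clear box 75 x 60 x 26 mm with parts.
- loupe: Bystander: black eyeglass, diameter 34 mm, 28 mm high, beside the socket's base.
- driver: Bystander: screwdriver 130 mm long lying on the mat.
There are look-alikes about, which are no part of the job. There is more than one size of the fixture; the one meant has the size given above.

How it is judged:
On the way, in this order (a step that is already met when the one before it is completed fails the run):
1. the arbor is turned in line and pressed fully home, the drift not under it (value of joint arbor_lift below 0.002 m and contact force between drift and arbor below 0.1 N), for 0.2 s.
2. the drift bears on the arbor while it is still home (value of joint arbor_lift below 0.004 m and contact force between drift and arbor above 0.3 N), for 0.04 s.
3. the wedge alone lifts the arbor by 6 mm, no hand on the arbor (value of joint arbor_lift above 0.006 m and contact force between drift and arbor above 0.3 N and contact force between each of the arm, the fingers and arbor below 0.1 N), for 0.05 s.
At the end, for the whole second after the job is handed in: The arbor stands at least 5.5 mm above home and the drift, released and at rest, sits in the slot: its middle within 8 mm across the slot, 60 mm along it and 10 mm in height of the middle of the slot's floor (value of joint arbor_lift above 0.0055 m and x of drift in the frame of socket between -0.008 and 0.008 m and y of drift in the frame of socket between -0.06 and 0.06 m and z of drift in the frame of socket between -0.01 and 0.01 m and linear speed of drift below 0.02 m/s); the robot touches nothing.
It fails at once if another thing on the mat is moved by more than 30 mm (distance of any of plate_a, plate_b, plate_c, plate_d, clear_box, loupe, driver from where it was at the start of the episode above 0.03 m).
It also fails if it takes over 59 s, if anything falls off the work surface, if the arm or the gripper's body presses on something with over 40 N, if the wrist force passes 120 N, or if a joint passes its speed limit or range.

## Working session

There is one attempt and no reset: what is moved stays moved. The work goes in short steps, Python scripts to look and compute and a tool call to move; the robot and the scene stay as the last step left them, time stands still between calls to the robot, and variables do not carry over. Pictures are saved under pics/ and viewed, and the job is handed in when it is done.

Besides the shell and the picture viewer there is one more tool, called by a JSON object that holds its "fn" and its "kwargs". move_arm: Moves the arm, as the interface text tells. Its arguments: {"type":"object","properties":{"commands":{"type":"array"},"newtons":{"type":"number"}},"required":["commands"]}

```bash
ls; mkdir -p pics; python3 - <<'E'
from plant import readout, eyes, ctrl
import cv2, numpy as np
s=readout.get_state(); print(s)
for n in ["scene","top","wrist"]:
    c=eyes.read_camera(n); np.savez(f"pics/{n}0.npz",**{k:np.array(v) for k,v in c.items()})
    cv2.imwrite(f"pics/{n}0.png",c["color"][:,:,::-1]); print(n,c["K"],c["eye"],c["attitude"])
E
```

```text
pics
{'time': 0.0, 'qpos': array([ 1.15698647e+00,  2.87173855e-01,  1.57820741e+00,  2.13142554e-06,
        1.27858011e+00, -1.50023091e-01]), 'dq': array([-0.00128141, -0.00100715,  0.00090483, -0.00099592,  0.00117168,
       -0.00012086]), 'joint_efforts': array([ 4.82591690e-05, -4.05978119e+01, -2.92628056e+01, -1.31776492e-04,
        5.74883787e-03,  1.49224104e-05]), 'eef_pos': array([0.17571378, 0.65103934, 0.22992525]), 'tcp_rot': array([-0.43030463,  0.56214663,  0.42949777,  0.56067884]), 'contact_force': array([ 0.53563722, -0.54651475,  0.28690974]), 'wrist_torque': array([ 0.03828885, -0.00201555, -0.00044333]), 'opening': 0.998357330413176}
scene [[466.06455972   0.         280.8164268 ]
 [  0.         466.06455972 210.0869117 ]
 [  0.           0.           1.        ]] [1.14045862 0.49041102 0.82108522] [ 0.39635241  0.83263204 -0.34829732 -0.16827843]
top [[418.33170239   0.         284.9291779 ]
 [  0.         418.33170239 208.40436736]
 [  0.           0.           1.        ]] [0.37446538 0.0622179  1.17604032] [-0.69881125  0.70981732 -0.06035144  0.06465224]
wrist [[314.00461785   0.         278.2195639 ]
 [  0.         314.00461785 205.85005866]
 [  0.           0.           1.        ]] [0.10539409 0.66938639 0.37347545] [0.78610433 0.60139502 0.0857337  0.11407776]
```

View pics/scene0.png

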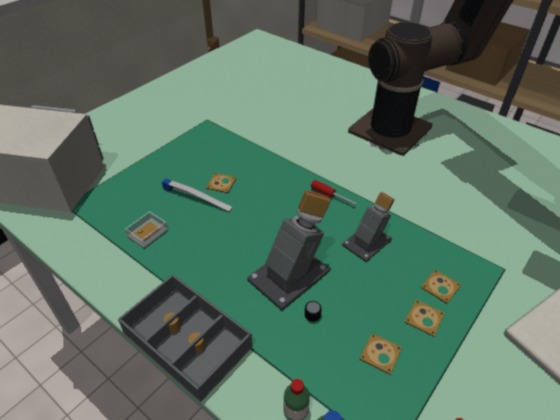

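View pics/top0.png

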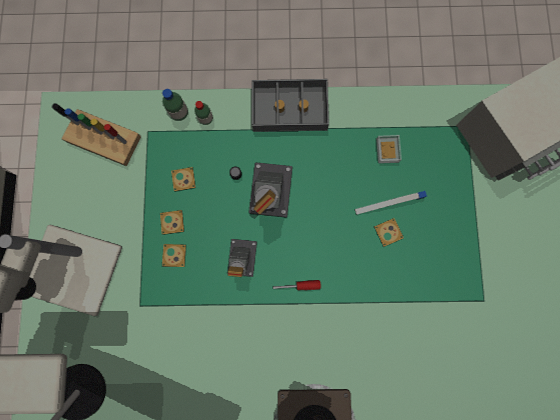

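View pics/wrist0.png

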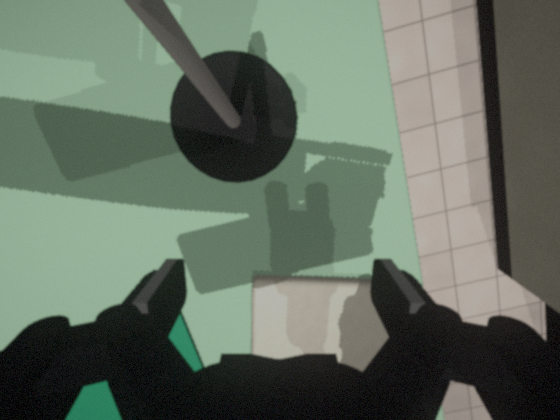

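```bash
python3 - <<'E'
import cv2, numpy as np
t=cv2.imread("pics/top0.png"); s=cv2.imread("pics/scene0.png")
a=cv2.resize(t[150:290,215:335],None,fx=5,fy=5,interpolation=cv2.INTER_CUBIC)[:600]
a=cv2.resize(t[155:225,240:310],(400,400),interpolation=cv2.INTER_CUBIC)
b=cv2.resize(t[180:250,350:440],(400,311),interpolation=cv2.INTER_CUBIC)
o=np.zeros((400,800,3),np.uint8);o[:,:400]=a;o[:311,400:]=b
cv2.imwrite("pics/crop1.png",o)
cv2.imwrite("pics/crop2.png",cv2.resize(s[170:320,230:410],(720,600),interpolation=cv2.INTER_CUBIC))
E
```

```text
(no output)
```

View pics/crop1.png

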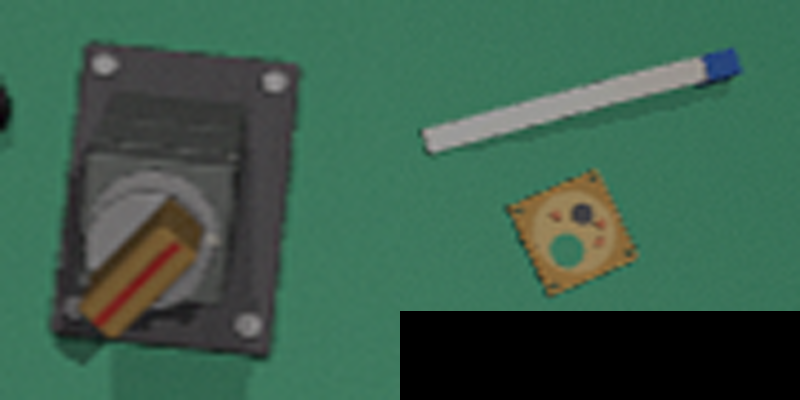

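View pics/crop2.png

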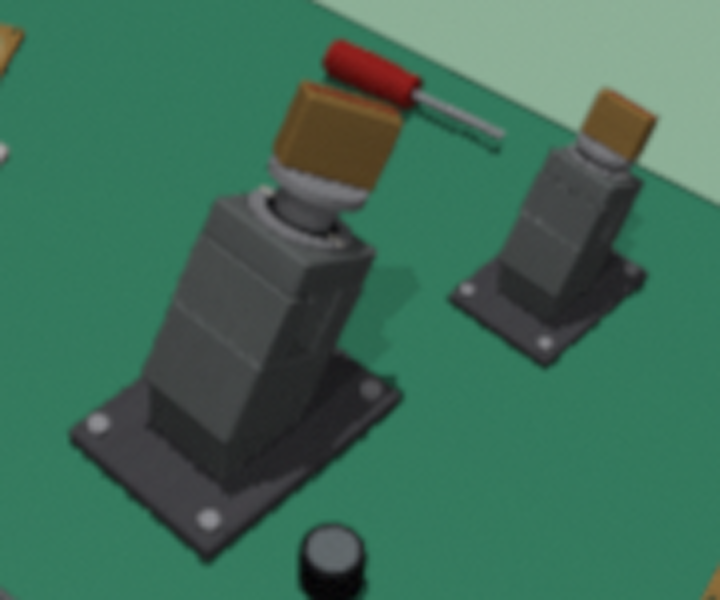

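```bash
cat > h.py <<'E'
import numpy as np, cv2
from scipy.spatial.transform import Rotation as R
def load(n):
    d=np.load(f"pics/{n}.npz"); return d
def ray(d,uv):
    uv=np.atleast_2d(uv).astype(float)
    r=np.c_[uv,np.ones(len(uv))]@np.linalg.inv(d["K"]).T
    return r@R.from_quat(d["attitude"]).as_matrix().T
def plane(d,uv,z):
    r=ray(d,uv); e=d["eye"]; return e+r*((z-e[2])/r[:,2])[:,None]
def cloud(d):
    h,w=d["depth"].shape; u,v=np.meshgrid(np.arange(w),np.arange(h))
    r=ray(d,np.c_[u.ravel(),v.ravel()]); return (d["eye"]+r*d["depth"].reshape(-1,1)).reshape(h,w,3)
def proj(d,p):
    c=(np.atleast_2d(p)-d["eye"])@R.from_quat(d["attitude"]).as_matrix(); c=c@d["K"].T; return c[:,:2]/c[:,2:]
E
python3 - <<'E'
from h import *
np.set_printoptions(precision=4,suppress=True)
t=load("top0"); P=cloud(t)
print("mat z",P[240,300],P[150,220])
c=np.array([[88,42],[300,68],[268,356],[54,332]])/(400/70)+[240,155]-.4
W=plane(t,c,.012); print(W)
print(np.linalg.norm(np.roll(W,-1,0)-W,axis=1))
ax=(W[0]+W[1]-W[2]-W[3]); print("x dir yaw",np.arctan2(ax[1],ax[0])); ay=(W[0]+W[3]-W[1]-W[2]);print(np.arctan2(-ay[0],ay[1]))
# handle red line
img=cv2.cvtColor(t["color"],cv2.COLOR_RGB2HSV).astype(int); 
m=((img[...,0]<6)|(img[...,0]>174))&(img[...,1]>150)&(img[...,2]>80); ys,xs=np.nonzero(m); k=(ys<225)&(ys>185)&(xs>245)&(xs<280); print(np.c_[xs,ys][k].T)
print(P[ys[k],xs[k]])
# drift
m=((img[...,1]<60)&(img[...,2]>100)); m[:, :350]=0; m[:,430:]=0; m[:185]=0; m[225:]=0
ys,xs=np.nonzero(m); print(len(xs),cv2.minAreaRect(np.c_[xs,ys].astype(np.float32)))
b=(abs(img[...,0]-112)<12)&(img[...,1]>120); b[:, :400]=0; b[:185]=0;b[225:]=0; b[:,440:]=0
ys2,xs2=np.nonzero(b); print(len(xs2),cv2.minAreaRect(np.c_[xs2,ys2].astype(np.float32)))
mm=m|b; ys,xs=np.nonzero(mm); r=cv2.minAreaRect(np.c_[xs,ys].astype(np.float32)); print(r,cv2.boxPoints(r))
print(P[ys,xs][:: max(1,len(xs)//15)])
E
```

```text
mat z [0.4935 0.0268 0.0026] [0.7609 0.2551 0.0032]
[[0.7203 0.1521 0.012 ]
 [0.7049 0.0453 0.012 ]
 [0.5584 0.0637 0.012 ]
 [0.5721 0.1692 0.012 ]]
[0.1079 0.1477 0.1064 0.1492]
x dir yaw -0.12007630388444336
-0.13627762221287687
[[269 270 268 269 267 268 266 267 265 266 264 265 263 264 262 263 261 262
  260 261 259 260 258 259 257 258 256 257]
 [198 198 199 199 200 200 201 201 202 202 203 203 204 204 205 205 206 206
  207 207 208 208 209 209 210 210 211 211]]
[[0.5743 0.1043 0.2031]
 [0.5738 0.1018 0.205 ]
 [0.5719 0.1067 0.203 ]
 [0.5721 0.1044 0.2016]
 [0.5697 0.1091 0.2019]
 [0.57   0.1068 0.2004]
 [0.5685 0.1118 0.1961]
 [0.568  0.1093 0.1986]
 [0.5658 0.1141 0.1978]
 [0.5658 0.1118 0.1976]
 [0.5637 0.1166 0.1962]
 [0.5634 0.1142 0.1975]
 [0.5609 0.1189 0.1983]
 [0.5616 0.1167 0.1945]
 [0.5594 0.1216 0.1937]
 [0.5594 0.1192 0.1937]
 [0.5581 0.1243 0.1876]
 [0.5572 0.1217 0.1924]
 [0.5547 0.1264 0.1931]
 [0.5549 0.1241 0.1919]
 [0.5531 0.1291 0.189 ]
 [0.5532 0.1268 0.1878]
 [0.5508 0.1315 0.1883]
 [0.551  0.1292 0.1872]
 [0.5483 0.1339 0.189 ]
 [0.5496 0.132  0.1815]
 [0.5474 0
[... 162 characters left out ...]
75, 194.38233947753906), (6.063390731811523, 7.518604278564453), 75.96376037597656)
((390.306884765625, 202.2395477294922), (6.399999618530273, 72.75384521484375), 75.74996948242188) [[354.2616 208.0923]
 [424.7768 190.1837]
 [426.3522 196.3868]
 [355.8369 214.2954]]
[[ 0.6222 -0.3185  0.0321]
 [ 0.6151 -0.3029  0.0266]
 [ 0.611  -0.3236  0.031 ]
 [ 0.608  -0.2558  0.0233]
 [ 0.6039 -0.2511  0.0296]
 [ 0.6018 -0.2491  0.0259]
 [ 0.5986 -0.2512  0.0279]
 [ 0.5954 -0.2534  0.0294]
 [ 0.5929 -0.1887  0.0184]
 [ 0.5901 -0.1944  0.0172]
 [ 0.5864 -0.2018  0.0212]
 [ 0.5837 -0.2076  0.0197]
 [ 0.5805 -0.1442  0.0119]
 [ 0.5775 -0.1555  0.0112]
 [ 0.5734 -0.1739  0.0169]
 [ 0.5663 -0.1409  0.0112]]
```

```bash
cat >> h.py <<'E'
psi=-0.127
O=np.array([0.627,0.1091,0.077])
def sock(psi=psi):
    return R.from_euler('z',psi)*R.from_euler('y',-np.pi/6)
S=sock()
np.set_printoptions(precision=4,suppress=True)
E
python3 - <<'E'
from h import *
t=load("top0")
# red line on top plane
img=cv2.cvtColor(t["color"],cv2.COLOR_RGB2HSV).astype(int)
m=((img[...,0]<6)|(img[...,0]>174))&(img[...,1]>150)&(img[...,2]>80); ys,xs=np.nonzero(m); k=(ys<225)&(ys>185)&(xs>245)&(xs<280)
uv=np.c_[xs,ys][k]; Sm=S.as_matrix(); n=Sm[:,2]; p0=O+.134*n
r=ray(t,uv); e=t["eye"]; X=e+r*(((p0-e)@n)/(r@n))[:,None]
L=(X-O)@Sm; print("mean local",L.mean(0)); vx,vy,x0,y0=cv2.fitLine(L[:,:2].astype(np.float32),cv2.DIST_L2,0,.01,.01).ravel(); print("twist",np.arctan(-vx/vy))
th=np.arctan(-vx/vy)
q=np.array([-0.43030463,0.56214663,0.42949777,0.56067884]); T=R.from_quat(q).as_matrix(); print("tool",T)
for sgn in (1,-1):
    hx=np.cos(th)*Sm[:,0]+np.sin(th)*Sm[:,1]
    G=np.c_[-n,np.cross(sgn*hx,-n),sgn*hx]
    rv=(R.from_matrix(G)*R.from_matrix(T).inv()).as_rotvec(); print(sgn,rv,np.linalg.norm(rv))
# drift ends
tip=plane(t,[[355.05,211.2]],.008)[0]; bl=plane(t,[[425.56,193.3]],.028)[0]
print(tip,bl,np.linalg.norm(tip[:2]-bl[:2]),"yaw of drift",np.arctan2(tip[1]-bl[1],tip[0]-bl[0]))
E
```

```text
mean local [-0.0001  0.0017  0.134 ]
twist 0.90223265
tool [[-0.001  -0.9654  0.2607]
 [-0.0022  0.2607  0.9654]
 [-1.      0.0004 -0.0023]]
1 [ 0.0752 -0.5261 -0.519 ] 0.7427959072504916
-1 [-0.6945 -0.0949  2.5326] 2.6278136987990277
[ 0.5722 -0.1305  0.008 ] [ 0.6164 -0.3265  0.028 ] 0.20096546182960998 yaw of drift 1.7926344932331726
```

{"fn": "move_arm", "kwargs": {"commands": [[0.01,-0.05,-0.05,30,-45,20,0],[0.015,-0.1,-0.1,60,-90,40,0],[0.02,-0.15,-0.15,90,-135,60,0],[0.03,-0.21,-0.2,120,-180,70,0],[0.04,-0.27,-0.26,150,-225,70,0],[0.05,-0.33,-0.32,180,-270,65,0],[0.055,-0.39,-0.38,210,-315,60,0],[0.06,-0.44,-0.43,240,-360,55,0],[0.07,-0.49,-0.48,270,-410,50,0],[0.075,-0.526,-0.519,300,-455,46,0],[0.075,-0.526,-0.519,325,-500,46,0],[0.075,-0.526,-0.519,337,-527,46,0]]}}

```text
time: 1.35
eef_pos: [0.495, 0.1552, 0.2768]
tcp_rot: [-0.348, 0.473, 0.168, 0.792]
contact_force: [0.6, 0.2, -0.1]
opening: 0.999
```

```bash
cat >> h.py <<'E'
def tgt(local_tcp, th, st, O=O, S=S, sgn=1):
    """rotvec + shift(mm) to put TCP at local point, tool x=-z_s, jaw = sgn*(x_s turned by th)"""
    Sm=S.as_matrix(); n=Sm[:,2]; hx=sgn*(np.cos(th)*Sm[:,0]+np.sin(th)*Sm[:,1])
    G=R.from_matrix(np.c_[-n,np.cross(hx,-n),hx]); T=R.from_quat(st["tcp_rot"])
    return (G*T.inv()).as_rotvec(), (O+Sm@np.array(local_tcp)-st["eef_pos"])*1000
def loc(st): return S.inv().apply(st["eef_pos"]-O)*1000
E
cat > snap.py <<'E'
import sys
from plant import readout, eyes, ctrl
from h import *
n,tag=sys.argv[1:3]
c=eyes.read_camera(n); np.savez(f"pics/{n}{tag}.npz",**{k:np.array(v) for k,v in c.items()})
im=c["color"][:,:,::-1]
if len(sys.argv)>3:
    a=list(map(int,sys.argv[3].split(','))); im=im[a[1]:a[3],a[0]:a[2]]; f=min(800/im.shape[1],600/im.shape[0]); im=cv2.resize(im,None,fx=f,fy=f,interpolation=cv2.INTER_CUBIC)
cv2.imwrite(f"pics/{n}{tag}.png",im)
E
python3 snap.py wrist 1; python3 - <<'E'
from plant import readout
from h import *
s=readout.get_state(); print(s["time"],s["qpos"],s["eef_pos"],loc(s),s["contact_force"]); print(tgt([0,0,.103],.902,s))
E
```

```text
1.4 [ 0.1686 -0.3507  2.1752 -0.2103  0.8238 -0.4956] [0.498  0.1484 0.277 ] [-15.0892  22.6263 239.6598] [ 2.2759 -2.5863  0.3793]
(array([0.0043, 0.0012, 0.0076]), array([  77.8761,  -32.7538, -110.8063]))
```

View pics/wrist1.png

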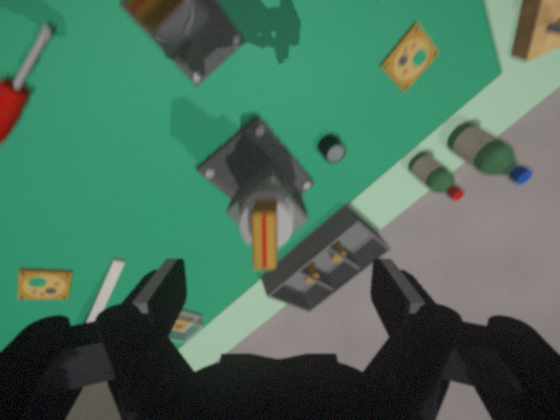

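```bash
python3 - <<'E'
from h import *
t=load("wrist1"); img=cv2.cvtColor(t["color"],cv2.COLOR_RGB2HSV).astype(int)
m=((img[...,0]<6)|(img[...,0]>174))&(img[...,1]>150)&(img[...,2]>80); m[:200]=0;m[285:]=0;m[:,:245]=0;m[:,285:]=0
ys,xs=np.nonzero(m); Sm=S.as_matrix(); n=Sm[:,2]; p0=O+.134*n
r=ray(t,np.c_[xs,ys]); e=t["eye"]; X=e+r*(((p0-e)@n)/(r@n))[:,None]
L=(X-O)@Sm; print(len(L),L.mean(0),(L.max(0)+L.min(0))/2,np.ptp(L,0)); vx,vy,_,_=cv2.fitLine(L[:,:2].astype(np.float32),cv2.DIST_L2,0,.01,.01).ravel(); print(np.arctan(-vx/vy))
E
```

```text
59 [-0.0019 -0.0015  0.134 ] [ 0.0002 -0.0029  0.134 ] [0.0332 0.027  0.    ]
0.90239894
```

{"fn": "move_arm", "kwargs": {"commands": [[0.004,0.001,0.008,47,-29,-57,0],[0.004,0.001,0.008,47,-29,-57,0],[0.004,0.001,0.008,47,-29,-57,0],[0.004,0.001,0.008,62,-31,-84,0],[0.004,0.001,0.008,78,-33,-111,0],[0.004,0.001,0.008,78,-33,-111,0],[0.004,0.001,0.008,78,-33,-111,0],[0.004,0.001,0.008,78,-33,-111,150],[0.004,0.001,0.008,78,-33,-111,255],[0.004,0.001,0.008,78,-33,-111,255],[0.004,0.001,0.008,78,-33,-111,255],[0.004,0.001,0.008,78,-33,-111,255]], "newtons": 70}}

```text
time: 2.6
eef_pos: [0.576, 0.1154, 0.1667]
tcp_rot: [-0.349, 0.473, 0.168, 0.792]
contact_force: [-3.8, -0.4, 3.2]
opening: 0.248
```

```bash
cat > st.py <<'E'
from plant import readout
from h import *
s=readout.get_state(); print(s["time"],s["qpos"],"loc",loc(s),"F",s["contact_force"],"Floc",S.inv().apply(s["contact_force"]),s["wrist_torque"],s["opening"])
E
python3 st.py; python3 - <<'E'
from plant import readout
from h import *
s=readout.get_state()
for th in (.902,.6,.45,.3,.15,0): print(th,*tgt([0,0,.103],th,s))
print(tgt([0,0,.091],0,s))
E
```

```text
2.6 [ 0.0664 -0.0637  2.1494 -0.1864  0.5473 -0.575 ] loc [  0.3924  -0.2475 103.3963] F [-3.8335 -0.3851  3.1749] Floc [-1.6635 -0.8675  4.6264] [-0.0101  0.412   0.0314] 0.24775169772757724
0.902 [ 0.0006  0.0008 -0.0005] [-0.1092  0.2634 -0.5394]
0.6 [ 0.1505 -0.0184 -0.2619] [-0.1092  0.2634 -0.5394]
0.45 [ 0.2249 -0.0279 -0.3918] [-0.1092  0.2634 -0.5394]
0.3 [ 0.2993 -0.0374 -0.5217] [-0.1092  0.2634 -0.5394]
0.15 [ 0.3738 -0.0469 -0.6516] [-0.1092  0.2634 -0.5394]
0 [ 0.4482 -0.0565 -0.7814] [-0.1092  0.2634 -0.5394]
(array([ 0.4482, -0.0565, -0.7814]), array([  5.8425,  -0.4965, -10.9317]))
```

{"fn": "move_arm", "kwargs": {"commands": [[0.07,-0.01,-0.125,0,0,0,255],[0.14,-0.018,-0.25,0,0,0,255],[0.21,-0.027,-0.37,0,0,0,255],[0.28,-0.035,-0.49,0,0,0,255],[0.35,-0.044,-0.61,0,0,0,255],[0.41,-0.052,-0.72,0,0,0,255],[0.448,-0.0565,-0.781,0,0,0,255],[0.448,-0.0565,-0.781,0,0,0,255],[0.448,-0.0565,-0.781,0,0,0,255]], "newtons": 70}}

```text
time: 3.5
eef_pos: [0.5749, 0.1149, 0.1661]
tcp_rot: [0.031, 0.5, -0.055, 0.864]
contact_force: [-5.6, -1.8, 2.6]
opening: 0.25
```

```bash
python3 st.py; python3 snap.py top 2 240,155,310,225; python3 - <<'E'
from plant import readout
from h import *
s=readout.get_state()
print(tgt([0,0,.103],0,s)); print(tgt([0,0,.091],0,s))
E
```

```text
3.5 [ 0.066  -0.0644  2.1503 -0.1858  0.5509  0.3265] loc [ -0.8346  -0.8147 103.42  ] F [-5.6007 -1.752   2.5844] Floc [-3.3269 -2.4473  4.905 ] [-0.202   0.4591 -0.2389] 0.2500835233150887
(array([ 0.0009, -0.0031,  0.0005]), array([1.0078, 0.7137, 0.0759]))
(array([ 0.0009, -0.0031,  0.0005]), array([  6.9594,  -0.0463, -10.3164]))
```

View pics/top2.png

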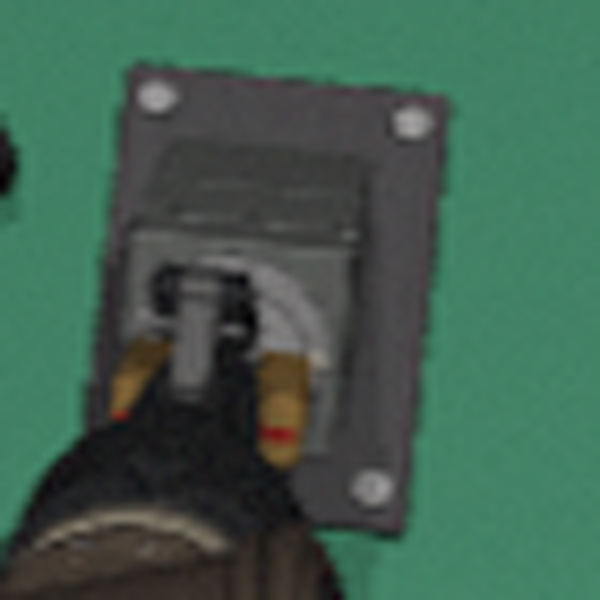

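{"fn": "move_arm", "kwargs": {"commands": [[0,0,0,2,0,-3.5,255],[0,0,0,4,-0.5,-7,255],[0,0,0,6,-0.5,-10.4,255],[0,0,0,7,-0.6,-12,255],[0,0,0,7,-0.6,-12,255],[0,0,0,7,-0.6,-12,255]], "newtons": 70}}

```text
time: 4.15
eef_pos: [0.5809, 0.1142, 0.1557]
tcp_rot: [0.031, 0.501, -0.056, 0.863]
contact_force: [-17.4, -2.7, 14.4]
opening: 0.245
```

```bash
python3 st.py
```

```text
4.15 [ 0.0641 -0.0349  2.1432 -0.1924  0.5308  0.3326] loc [-0.77   -0.785  91.3596] F [-17.4336  -2.665   14.404 ] Floc [-7.4821 -4.8517 20.9521] [-0.2138  0.9699 -0.2568] 0.24489915080919017
```

{"fn": "move_arm", "kwargs": {"commands": [[0,0,0,0,0,0,200],[0,0,0,0,0,0,100],[0,0,0,0,0,0,50],[0,0,0,0,0,0,50],[0,0,0,-12,1.5,22,50],[0,0,0,-30,4,52,50],[0,0,0,-50,6,87,50],[0,0,0,-50,6,87,50]]}}

```text
time: 4.95
eef_pos: [0.5326, 0.1209, 0.2497]
tcp_rot: [0.032, 0.496, -0.055, 0.866]
contact_force: [0.9, 0.2, -0.2]
opening: 0.804
```

```bash
python3 st.py; python3 snap.py wrist 3;python3 snap.py scene 3 230,170,410,320; python3 - <<'E'
from h import *
t=load("wrist3"); img=cv2.cvtColor(t["color"],cv2.COLOR_RGB2HSV).astype(int)
m=((img[...,0]<6)|(img[...,0]>174))&(img[...,1]>150)&(img[...,2]>80); m[:,:200]=0;m[:,340:]=0
n_,lab,stt,_=cv2.connectedComponentsWithStats(m.astype(np.uint8)); print(stt)
i=1+np.argmax(stt[1:,4]); ys,xs=np.nonzero(lab==i); Sm=S.as_matrix(); n=Sm[:,2]; p0=O+.122*n
r=ray(t,np.c_[xs,ys]); e=t["eye"]; X=e+r*(((p0-e)@n)/(r@n))[:,None]
L=(X-O)@Sm; print(len(L),L.mean(0),np.ptp(L,0)); vx,vy,_,_=cv2.fitLine(L[:,:2].astype(np.float32),cv2.DIST_L2,0,.01,.01).ravel(); print(np.arctan(-vx/vy))
P=cloud(t)[ys,xs]; print("depth lz",np.median((P-O)@Sm[:,2]))
E
```

```text
4.95 [ 0.0872 -0.2695  2.1657 -0.1615  0.7319  0.3061] loc [  3.9085  -0.225  197.1298] F [ 0.8702  0.1691 -0.2162] Floc [ 0.6209  0.2779 -0.6081] [0.0032 0.2074 0.0252] 0.8044042276549758
[[     0      0    560    420 235002]
 [   269    183      4     63    198]]
198 [-0.0015  0.0005  0.122 ] [0.0023 0.0478 0.    ]
0.0024604362
depth lz 0.12415577851837709
```

View pics/wrist3.png

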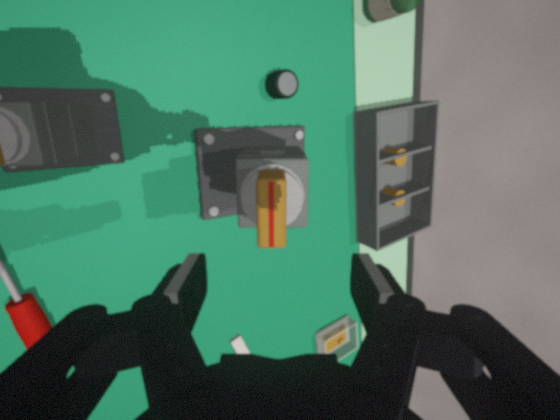

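View pics/scene3.png

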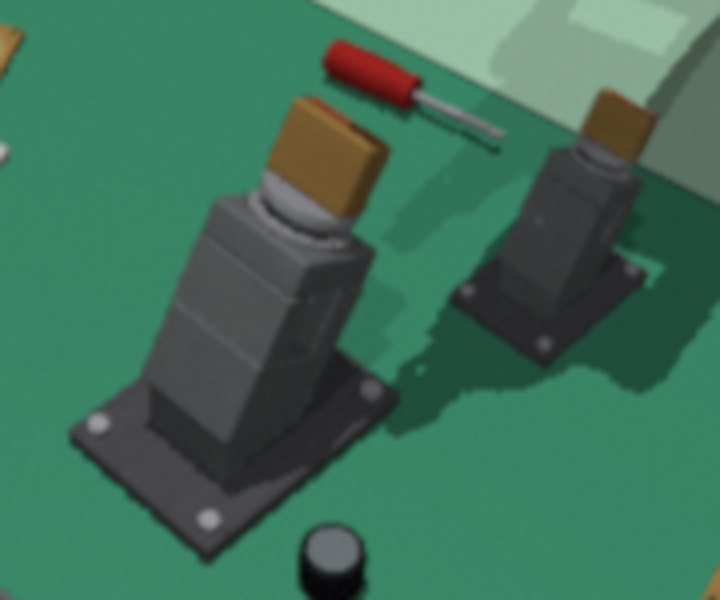

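```bash
cat >> h.py <<'E'
def down(pos, jaw_az, st):
    z=np.array([np.cos(jaw_az),np.sin(jaw_az),0]); x=np.array([0,0,-1.]); G=R.from_matrix(np.c_[x,np.cross(z,x),z])
    return (G*R.from_quat(st["tcp_rot"]).inv()).as_rotvec(), (np.array(pos)-st["eef_pos"])*1000
E
python3 - <<'E'
from plant import readout
from h import *
s=readout.get_state(); print(down([.6115,-.3046,.15],.222,s))
E
```

```text
(array([-0.0229,  0.5238,  0.3413]), array([  80.1842, -424.9726,  -94.2309]))
```

{"fn": "move_arm", "kwargs": {"commands": [[0,0.06,0.04,9,-48,0,100],[-0.005,0.12,0.08,18,-96,0,100],[-0.008,0.18,0.12,27,-144,0,100],[-0.01,0.24,0.16,36,-192,-10,100],[-0.013,0.3,0.2,45,-240,-25,100],[-0.016,0.36,0.24,54,-288,-40,100],[-0.019,0.42,0.28,63,-335,-55,100],[-0.021,0.48,0.31,72,-380,-70,100],[-0.023,0.524,0.341,80,-425,-85,100],[-0.023,0.524,0.341,80,-425,-94,100],[-0.023,0.524,0.341,80,-425,-94,100],[-0.023,0.524,0.341,80,-425,-94,100]]}}

```text
time: 6.25
eef_pos: [0.6107, -0.3034, 0.1486]
tcp_rot: [-0.078, 0.704, 0.079, 0.702]
contact_force: [0.6, -0.1, 0.6]
opening: 0.603
```

```bash
python3 snap.py wrist 4; python3 st.py
```

```text
6.3 [-0.6091  0.3725  1.6207  0.0001  1.1489 -0.8319] loc [  68.216  -411.0973   45.0123] F [ 0.6034 -0.1979  0.7533] Floc [ 0.9167 -0.1199  0.3405] [-0.0147 -0.0078  0.0223] 0.6086820743067363
```

View pics/wrist4.png

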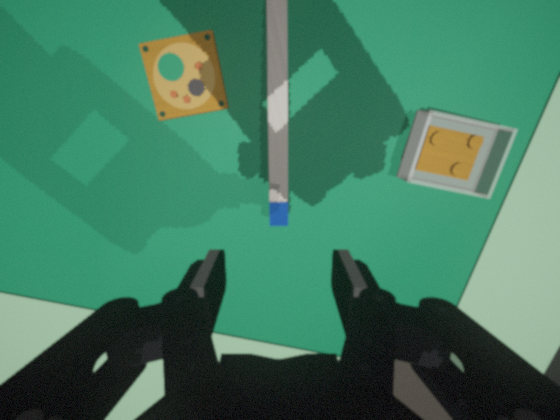

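```bash
python3 - <<'E'
from h import *
from plant import readout
t=load("wrist4"); print(t["eye"]); img=cv2.cvtColor(t["color"],cv2.COLOR_RGB2HSV).astype(int)
b=(abs(img[...,0]-112)<12)&(img[...,1]>120); b[:180]=0;b[235:]=0;b[:,:255]=0;b[:,305:]=0
ys,xs=np.nonzero(b); print(xs.min(),xs.max(),ys.min(),ys.max())
for r in range(200,228,3): 
    c=np.nonzero(b[r])[0]; print(r,c.min() if len(c) else None,c.max() if len(c) else None,img[r,279])
for y in (100,150,195):
    g=img[y,255:305,1]; c=np.nonzero(g<90)[0]+255; print(y,c.min(),c.max())
e=plane(t,[[279,226],[279,210],[279,195],[278,150]],.028); print(e)
print("dir",np.arctan2(e[2,1]-e[1,1],e[2,0]-e[1,0]))
s=readout.get_state(); print(down([.6115,-.3046,.006],.222,s))
E
```

```text
[ 0.5942 -0.2343  0.2922]
270 287 203 224
200 None None [ 30   6 178]
203 270 287 [108 139 163]
206 270 287 [106 185 163]
209 270 287 [106 183 167]
212 270 287 [106 189 171]
215 270 287 [106 185 170]
218 270 286 [107 178 173]
221 270 286 [106 182 172]
224 270 286 [104 180 167]
227 None None [ 81 149 156]
100 267 288
150 267 288
195 268 288
[[ 0.6153 -0.328   0.028 ]
 [ 0.612  -0.3134  0.028 ]
 [ 0.609  -0.3001  0.028 ]
 [ 0.5997 -0.2626  0.028 ]]
dir 1.7921977853134912
(array([-0.0004, -0.0004, -0.0007]), array([   0.293 ,   -1.2816, -144.0898]))
```

{"fn": "move_arm", "kwargs": {"commands": [[0,0,0,-0.5,-1,-45,100],[0,0,0,-0.5,-1,-85,100],[0,0,0,-0.5,-1,-115,100],[0,0,0,-0.5,-1,-135,100],[0,0,0,-0.5,-1,-142,100],[0,0,0,-0.5,-1,-142,100],[0,0,0,-0.5,-1,-142,180],[0,0,0,-0.5,-1,-142,255],[0,0,0,-0.5,-1,-142,255],[0,0,0,-0.5,-1,-142,255],[0,0,0,-0.5,-1,-142,255],[0,0,0,-0.5,-1,-142,255]], "newtons": 100}}

```text
time: 7.5
eef_pos: [0.612, -0.3053, 0.0107]
tcp_rot: [-0.079, 0.702, 0.078, 0.704]
contact_force: [-0.3, 0.9, 6.8]
opening: 0.156
```

```bash
python3 st.py
```

```text
7.5 [-0.6108  0.5444  1.6681  0.0002  0.9261 -0.8336] loc [  -0.5409 -412.9099  -76.1908] F [-0.294   0.8928  6.8341] Floc [3.0665 0.8484 6.1209] [0.156  0.1791 0.009 ] 0.15609469085653543
```

{"fn": "move_arm", "kwargs": {"commands": [[0,0,0,0,0,10,255],[0,0,0,0,0,30,255],[0,0,0,0,0,60,255],[0,0,0,0,0,90,255],[0,0,0,0,0,90,255],[0,0,0,0,0,90,255]], "newtons": 100}}

```text
time: 8.1
eef_pos: [0.6121, -0.3054, 0.1012]
tcp_rot: [-0.08, 0.702, 0.078, 0.704]
contact_force: [-0.4, -0.1, -2.9]
opening: 0.156
```

```bash
python3 st.py; python3 snap.py wrist 5; python3 snap.py scene 5 100,100,380,310
```

```text
8.1 [-0.6108  0.4266  1.6453  0.      1.0654 -0.8335] loc [  44.8073 -413.0197    2.0979] F [-0.367  -0.1154 -2.8792] Floc [-1.7422 -0.161  -2.3187] [-0.0753 -0.0117 -0.0046] 0.1555740942285194
```

View pics/wrist5.png

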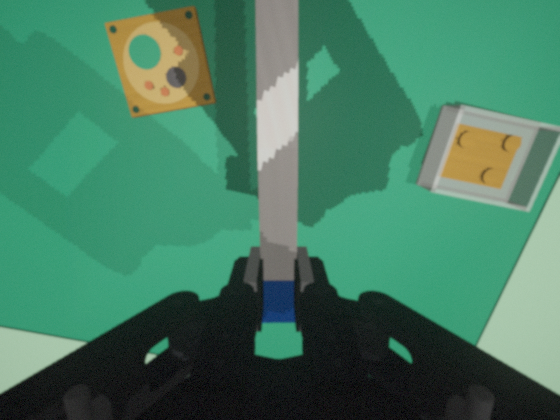

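View pics/scene5.png

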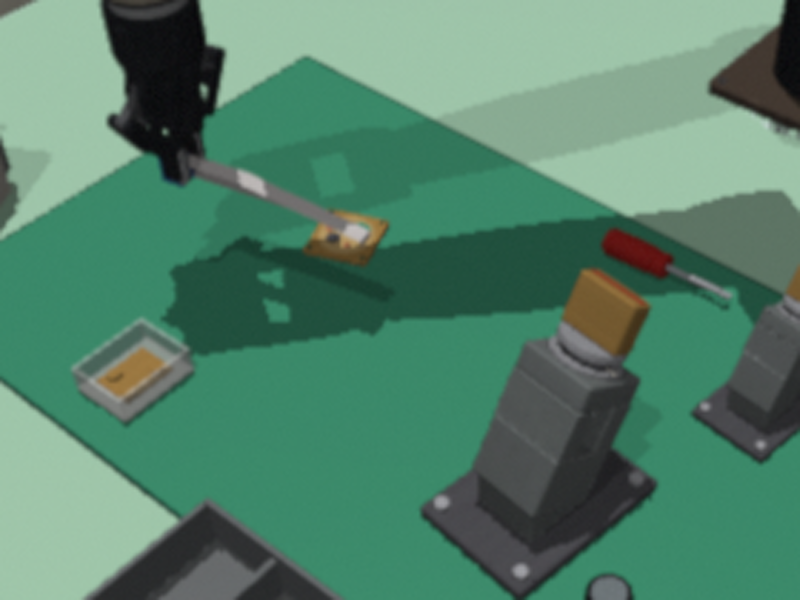

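```bash
cat > dr.py <<'E'
import sys
from h import *
from plant import readout
# drift top profile in tool frame: s along tool -? use drift axes: X=tool y*sgn, Z=-tool x
def prof(name,st):
    t=load(name); P=cloud(t); T=R.from_quat(st["tcp_rot"]).as_matrix()
    Q=(P-st["eef_pos"])@T  # tool coords
    img=cv2.cvtColor(t["color"],cv2.COLOR_RGB2HSV)
    m=(t["depth"]>0)&(abs(Q[...,2])<.007)&(abs(Q[...,0])<.07)&(img[...,1]<70)
    return Q[m],T
s=readout.get_state()
for n in sys.argv[1:]:
    Q,T=prof(n,s); print(n,len(Q),"tool y axis",T[:,1])
    sy=np.sign(Q[:,1].mean())
    for a in np.arange(.01,.2,.02):
        k=abs(abs(Q[:,1])-a)<.01
        if k.sum()>2: print(round(a,3),k.sum(),"tool -x %.4f"%-np.median(Q[k,0]),"z %.4f"%np.median(Q[k,2]))
    print("max extent",sy,np.percentile(abs(Q[:,1]),[99,100]))
E
python3 snap.py top 5; python3 dr.py wrist5 top5 scene5
```

```text
wrist5 9893 tool y axis [-0.2209  0.9753  0.0013]
0.01 1548 tool -x 0.0212 z 0.0003
0.03 1520 tool -x 0.0210 z -0.0001
0.05 1735 tool -x 0.0208 z -0.0001
0.07 1889 tool -x 0.0186 z -0.0000
0.09 2057 tool -x 0.0152 z -0.0000
0.11 1144 tool -x 0.0125 z 0.0000
max extent 1.0 [0.1099 0.1114]
top5 644 tool y axis [-0.2209  0.9753  0.0013]
0.01 4 tool -x 0.0174 z -0.0048
0.03 34 tool -x 0.0183 z -0.0002
0.05 39 tool -x 0.0186 z 0.0002
0.07 43 tool -x 0.0168 z 0.0001
0.09 43 tool -x 0.0138 z 0.0002
0.11 42 tool -x 0.0105 z -0.0001
0.13 43 tool -x 0.0064 z -0.0001
0.15 43 tool -x 0.0026 z -0.0002
0.17 40 tool -x 0.0003 z 0.0003
max extent -1.0 [0.3877 0.4019]
scene5 519 tool y axis [-0.2209  0.9753  0.0013]
0.01 71 tool -x 0.0237 z -0.0051
0.03 37 tool -x 0.0153 z -0.0021
0.05 32 tool -x 0.0156 z -0.0003
0.07 40 tool -x 0.0134 z -0.0006
0.09 32 tool -x 0.0105 z -0.0000
0.11 35 tool -x 0.0066 z -0.0000
0.13 33 tool -x 0.0038 z -0.0004
0.15 31 tool -x 0.0003 z -0.0008
0.17 38 tool -x -0.0032 z -0.0002
max extent -1.0 [0.4087 0.4166]
```

```bash
python3 - <<'E'
from plant import readout
from h import *
s=readout.get_state()
print(tgt([0,-.236,.0115],0,s)); print(O+S.apply([0,-.236,.0115]))
E
```

```text
(array([ 0.024 , -0.5268, -0.342 ]), array([-19.1633, 180.0294, -10.9748]))
[ 0.5914 -0.1243  0.087 ]
```

{"fn": "move_arm", "kwargs": {"commands": [[0.003,-0.07,-0.045,-3,15,5,255],[0.006,-0.14,-0.09,-5,35,10,255],[0.01,-0.21,-0.135,-8,60,10,255],[0.013,-0.28,-0.18,-11,85,10,255],[0.016,-0.35,-0.225,-13,110,5,255],[0.019,-0.42,-0.27,-15,135,0,255],[0.022,-0.48,-0.31,-17,160,-5,255],[0.024,-0.527,-0.342,-19,180,-11,255],[0.024,-0.527,-0.342,-19,180,-11,255],[0.024,-0.527,-0.342,-19,180,-11,255],[0.024,-0.527,-0.342,-19,180,-11,255]], "newtons": 120}}

```text
time: 9.35
eef_pos: [0.5922, -0.1253, 0.0872]
tcp_rot: [0.032, 0.499, -0.055, 0.864]
contact_force: [0.1, -1.2, -2.0]
opening: 0.154
```

```bash
python3 st.py; python3 snap.py top 6;  python3 snap.py scene 6 150,120,390,300;python3 snap.py wrist 6;python3 dr.py top6 wrist6; python3 - <<'E'
import cv2
t=cv2.imread('pics/top6.png'); cv2.imwrite('pics/top6c.png',cv2.resize(t[150:240,240:360],(800,600),interpolation=cv2.INTER_CUBIC))
E
```

```text
9.35 [-0.4405  0.091   2.1654  0.395   0.4109 -0.6387] loc [   0.9448 -236.8731   11.2705] F [ 0.0609 -1.236  -2.0419] Floc [-0.833  -1.2183 -1.8768] [-0.0499  0.4462  0.037 ] 0.15394654602786806
top6 363 tool y axis [ 0.1275  0.9918 -0.0005]
0.01 17 tool -x 0.0159 z 0.0013
0.03 37 tool -x 0.0170 z -0.0006
0.05 40 tool -x 0.0170 z 0.0002
0.07 40 tool -x 0.0151 z 0.0005
0.09 39 tool -x 0.0116 z -0.0007
0.11 37 tool -x 0.0087 z 0.0010
0.13 40 tool -x 0.0044 z -0.0004
0.15 36 tool -x 0.0013 z 0.0000
0.17 36 tool -x -0.0008 z -0.0003
max extent 1.0 [0.3432 0.3517]
wrist6 9951 tool y axis [ 0.1275  0.9918 -0.0005]
0.01 1567 tool -x 0.0184 z 0.0000
0.03 1487 tool -x 0.0183 z 0.0000
0.05 1726 tool -x 0.0182 z 0.0000
0.07 1901 tool -x 0.0161 z 0.0000
0.09 2029 tool -x 0.0128 z 0.0001
0.11 1241 tool -x 0.0101 z 0.0001
max extent 1.0 [0.1108 0.1121]
```

View pics/top6c.png

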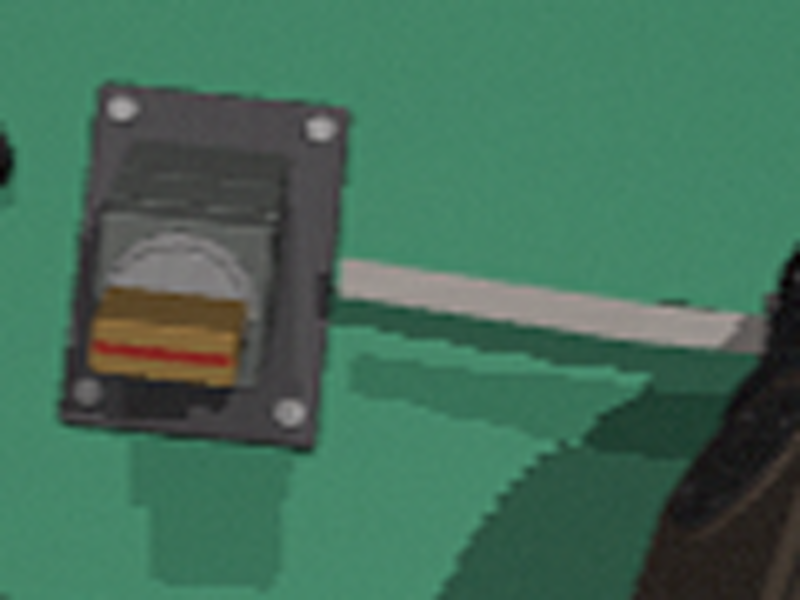

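View pics/scene6.png

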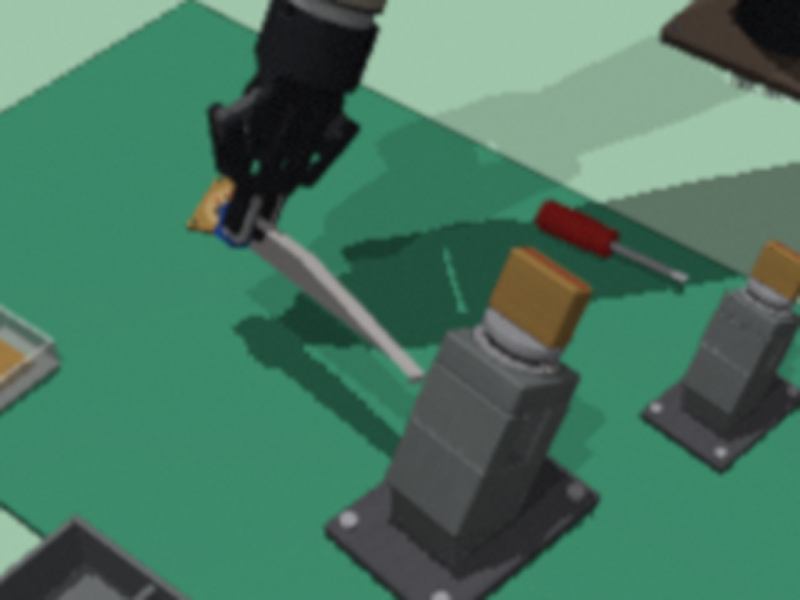

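View pics/wrist6.png

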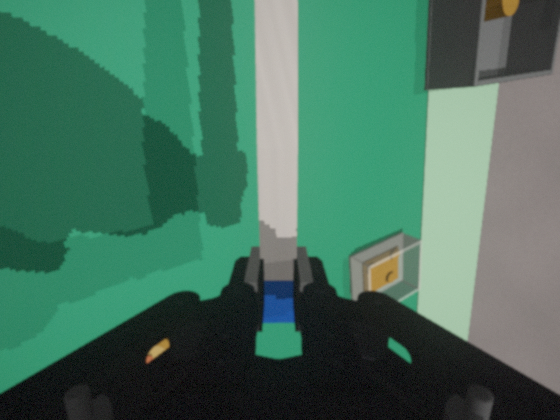

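{"fn": "move_arm", "kwargs": {"commands": [[0,0,0,-1.7,0.2,-1,255],[0,0,0,-0.2,12,-1,255],[0,0,0,1.3,24,-1,255],[0,0,0,2.8,36,-1,255],[0,0,0,4.3,46.8,-1,255],[0,0,0,4.3,46.8,-1,255],[0,0,0,4.3,46.8,-1,255]]}}

```text
time: 10.2
eef_pos: [0.5968, -0.079, 0.0868]
tcp_rot: [0.032, 0.498, -0.055, 0.865]
contact_force: [0.0, 0.3, -1.0]
opening: 0.151
```

```bash
python3 st.py; python3 snap.py scene 7 230,130,390,250;python3 snap.py top 7 240,150,360,240
```

```text
10.2 [-0.3454  0.0834  2.175   0.2921  0.3831 -0.4615] loc [  -0.4495 -190.3696   11.5303] F [ 0.0142  0.2614 -1.0325] Floc [-0.5327  0.2611 -0.8846] [-0.0449  0.4675 -0.019 ] 0.15078486442103178
```

View pics/scene7.png

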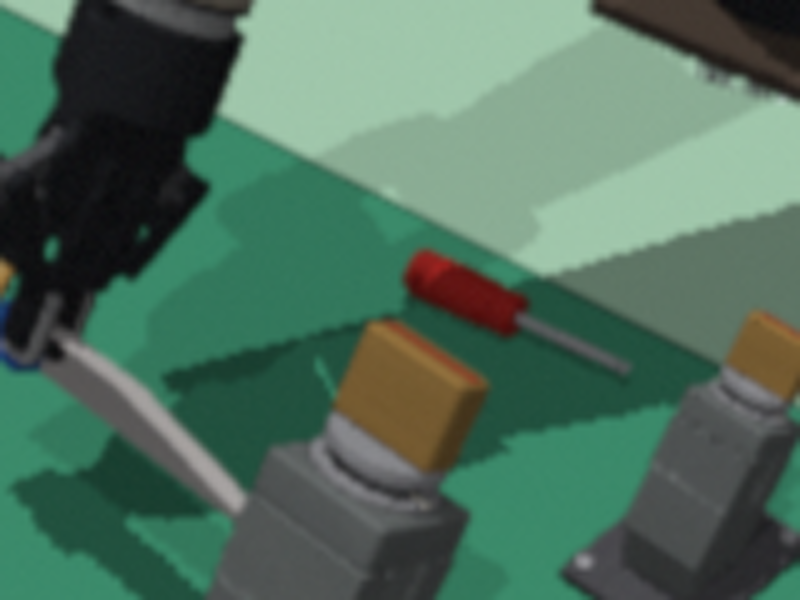

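View pics/top7.png

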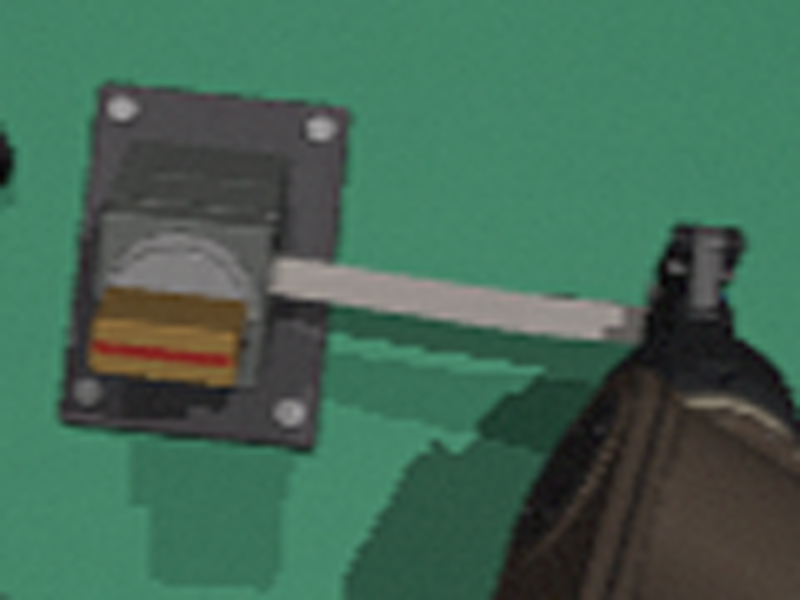

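{"fn": "move_arm", "kwargs": {"commands": [[0,0,0,0.75,0,-1.3,255],[0,0,0,1.5,-0.2,-2.6,255],[0,0,0,1.5,-0.2,-2.6,255]]}}

```text
time: 10.6
eef_pos: [0.5984, -0.0801, 0.0843]
tcp_rot: [0.032, 0.498, -0.056, 0.865]
contact_force: [-1.2, -1.2, -1.0]
opening: 0.149
```

```bash
python3 st.py
```

```text
10.6 [-0.346   0.0918  2.1718  0.2952  0.3777 -0.4641] loc [  -0.1686 -191.2539    8.4704] F [-1.1911 -1.1813 -1.0136] Floc [-1.4005 -1.3227 -0.3618] [0.0176 0.411  0.0016] 0.14899306189430042
```

{"fn": "move_arm", "kwargs": {"commands": [[0,0,0,0.7,0,-1.2,255],[0,0,0,2,10,-1.2,255],[0,0,0,3.2,19.6,-1.2,255],[0,0,0,3.2,19.6,-1.2,255]]}}

```text
time: 11.0
eef_pos: [0.6022, -0.0598, 0.0837]
tcp_rot: [0.032, 0.498, -0.056, 0.865]
contact_force: [-0.7, 1.5, 0.8]
opening: 0.155
```

```bash
python3 st.py
```

```text
11.0 [-0.303   0.0957  2.1691  0.2454  0.3671 -0.3803] loc [   0.5211 -170.6405    7.4167] F [-0.6566  1.4853  0.7927] Floc [-0.3307  1.3902  1.1062] [0.6843 0.2309 0.3705] 0.15517425372682603
```

```bash
python3 snap.py wrist 8; python3 snap.py top 8 240,150,360,240; python3 dr.py wrist8 top8; python3 st.py
```

```text
wrist8 10011 tool y axis [0.1289 0.9917 0.0005]
0.01 1511 tool -x 0.0187 z 0.0001
0.03 1494 tool -x 0.0188 z 0.0001
0.05 1728 tool -x 0.0191 z 0.0001
0.07 1931 tool -x 0.0173 z 0.0001
0.09 2084 tool -x 0.0143 z 0.0001
0.11 1263 tool -x 0.0119 z 0.0001
max extent 1.0 [0.1106 0.1118]
top8 266 tool y axis [0.1289 0.9917 0.0005]
0.01 9 tool -x 0.0173 z 0.0009
0.03 39 tool -x 0.0177 z -0.0004
0.05 36 tool -x 0.0181 z 0.0003
0.07 37 tool -x 0.0165 z 0.0003
0.09 36 tool -x 0.0138 z -0.0006
0.11 38 tool -x 0.0102 z 0.0008
0.13 39 tool -x 0.0073 z -0.0002
0.15 15 tool -x 0.0548 z 0.0007
max extent 1.0 [0.2774 0.2825]
11.1 [-0.3036  0.0959  2.1693  0.2461  0.3674 -0.3812] loc [   0.3079 -170.908     7.3135] F [-0.1499  1.7135  1.8356] Floc [0.6011 1.6807 1.7726] [0.7067 0.1853 0.2936] 0.1560591243778788
```

View pics/wrist8.png

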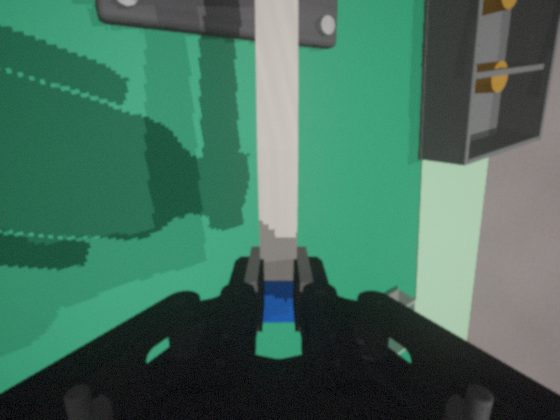

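View pics/top8.png

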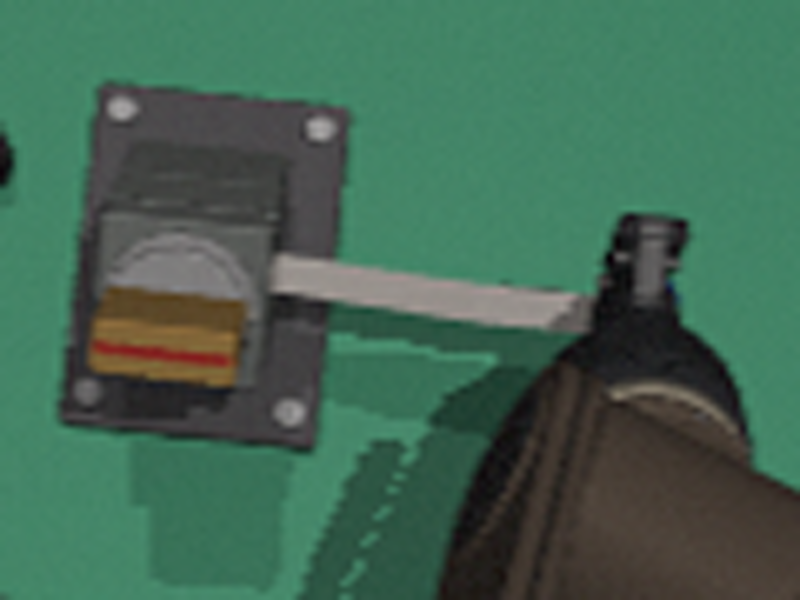

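{"fn": "move_arm", "kwargs": {"commands": [[0,0,0,1.3,10,0,255],[0,0,0,2.6,20,0,255],[0,0,0,3.2,25,0,255],[0,0,0,3.8,30,0,255],[0,0,0,4.5,35,0,255],[0,0,0,5.1,40,0,255],[0,0,0,5.1,40,0,255]], "newtons": 120}}

```text
time: 11.8
eef_pos: [0.6088, -0.024, 0.0856]
tcp_rot: [0.031, 0.496, -0.058, 0.866]
contact_force: [-5.9, -13.6, 6.1]
opening: 0.153
```

```bash
python3 st.py
```

```text
11.8 [-0.2237  0.1012  2.16    0.1257  0.3531 -0.2   ] loc [   3.2339 -134.2974    8.101 ] F [ -5.8669 -13.6434   6.1261] Floc [ -0.4804 -14.2766   7.3511] [-1.5851  0.6093 -0.952 ] 0.15312077401891608
```

```bash
python3 snap.py top 9 240,150,360,240; python3 snap.py scene 9 230,130,390,250; python3 - <<'E'
from plant import readout
from h import *
s=readout.get_state(); print(s["time"],loc(s),s["contact_force"])
for y in (-.134,-.115,-.1,-.09): print(y,*tgt([0.0,y,.0075],0,s))
E
```

```text
11.9 [   3.2751 -134.3042    8.1227] [ -5.766  -14.0863   3.8866]
-0.134 [0.005  0.0074 0.0041] [-2.4661  0.6216 -2.1768]
-0.115 [0.005  0.0074 0.0041] [-0.0596 19.4685 -2.1768]
-0.1 [0.005  0.0074 0.0041] [ 1.8403 34.3477 -2.1768]
-0.09 [0.005  0.0074 0.0041] [ 3.1069 44.2672 -2.1768]
```

View pics/top9.png

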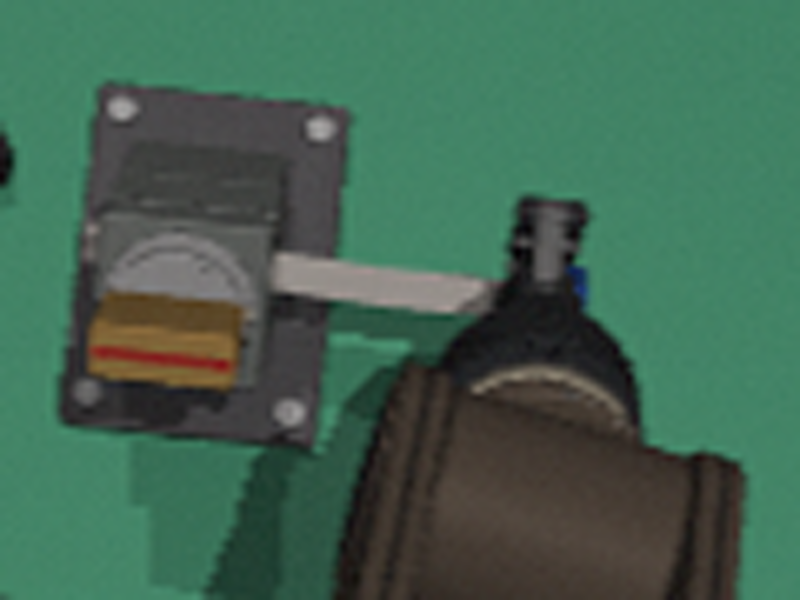

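View pics/scene9.png

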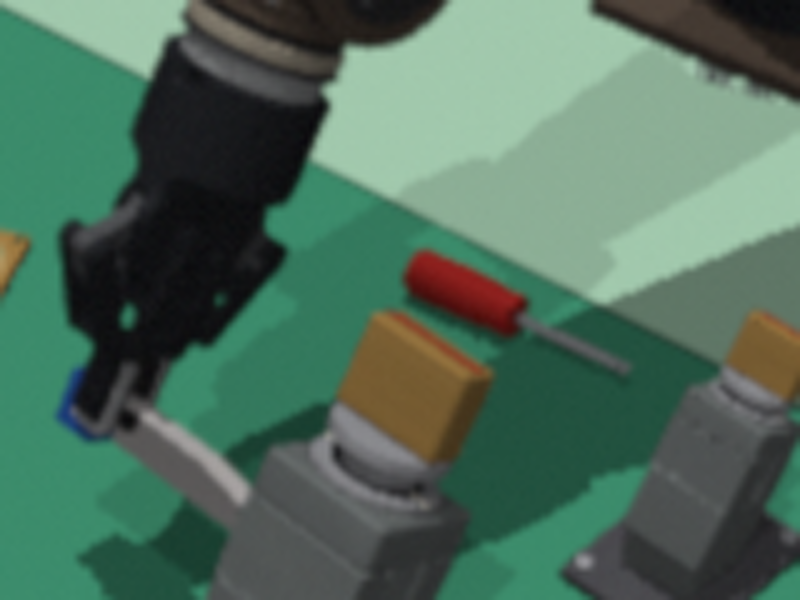

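{"fn": "move_arm", "kwargs": {"commands": [[0.003,0.004,0.002,-1,6,-0.7,255],[0.005,0.007,0.004,-1,12,-1.5,255],[0.005,0.007,0.004,-0.5,18,-1.5,255],[0.005,0.007,0.004,0,23,-1.5,255],[0.005,0.007,0.004,0,23,-1.5,255]], "newtons": 120}}

```text
time: 12.4
eef_pos: [0.6104, -0.0046, 0.0859]
tcp_rot: [0.031, 0.497, -0.057, 0.865]
contact_force: [-3.4, -13.7, 2.8]
opening: 0.151
```

```bash
python3 st.py; python3 snap.py top 10 240,150,360,240; python3 snap.py scene 10 230,130,390,250; python3 - <<'E'
from plant import readout
from h import *
s=readout.get_state(); print(s["time"],loc(s),s["contact_force"])
for y in (-.134,-.115,-.1,-.09): print(y,*tgt([0.0,y,.0075],0,s))
E
```

```text
12.4 [-0.1837  0.1048  2.1546  0.0702  0.3547 -0.1147] loc [   2.6338 -114.8645    8.7964] F [ -3.4029 -13.747    2.7818] Floc [ -0.0244 -14.0673   3.2263] [-1.655   0.4576 -1.0383] 0.15128725922733016
12.5 [   2.657  -114.8599    8.8018] [ -4.4931 -13.1494   4.3021]
-0.134 [0.0042 0.0048 0.0021] [ -4.0611 -18.7769  -2.4558]
-0.115 [0.0042 0.0048 0.0021] [-1.6546  0.0701 -2.4558]
-0.1 [0.0042 0.0048 0.0021] [ 0.2453 14.9493 -2.4558]
-0.09 [0.0042 0.0048 0.0021] [ 1.5119 24.8687 -2.4558]
```

View pics/top10.png

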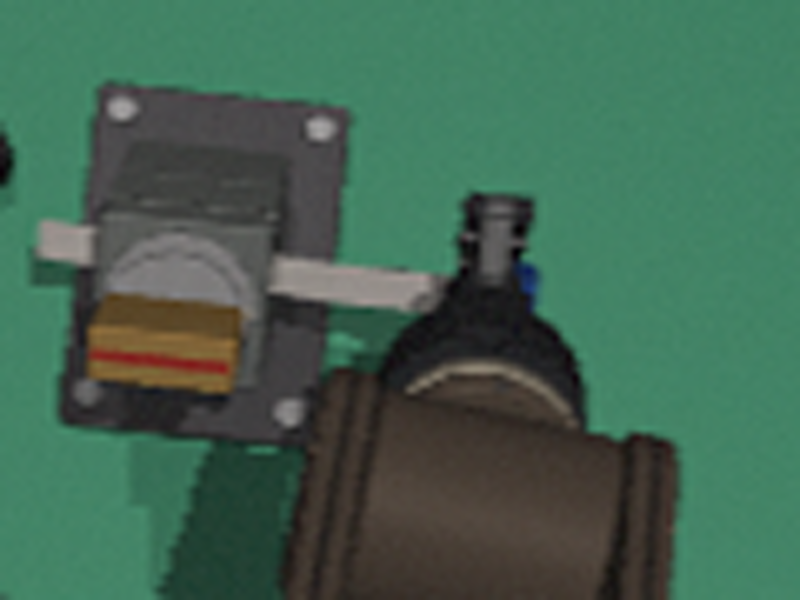

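View pics/scene10.png

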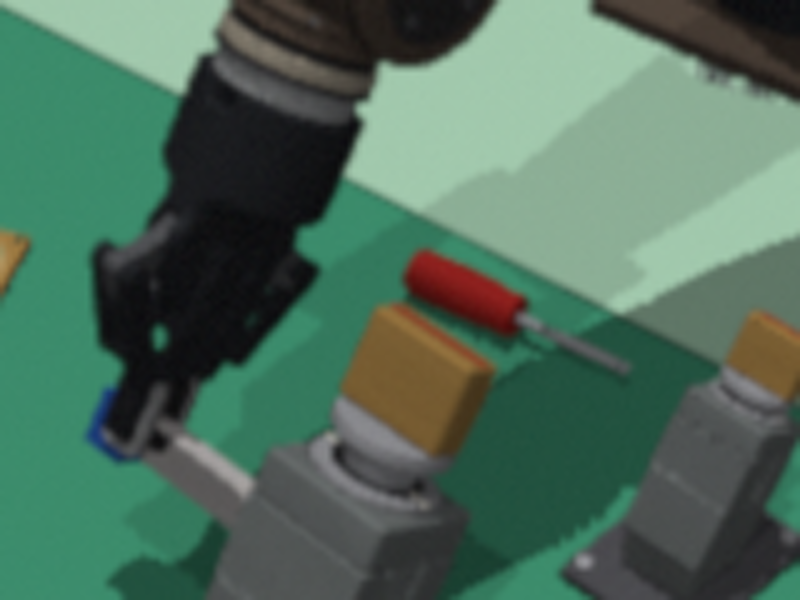

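```bash
python3 - <<'E'
from h import *
t=load("top10"); Sm=S.as_matrix();n=Sm[:,2];p0=O+.006*n
r=ray(t,[[245.5,185.7]]);e=t["eye"];X=e+r*(((p0-e)@n)/(r@n))[:,None];print((X-O)@Sm*1000)
E
```

```text
[[ 1.7955 63.4609  6.    ]]
```

{"fn": "move_arm", "kwargs": {"commands": [[0.004,0.005,0.002,-0.5,7,-1.5,255],[0.004,0.005,0.002,0.3,14,-2,255],[0.004,0.005,0.002,1,21,-2,255],[0.004,0.005,0.002,1.5,27,-2,255],[0.004,0.005,0.002,1.5,29,-2,255],[0.004,0.005,0.002,1.5,29,-2,255]], "newtons": 120}}

```text
time: 13.1
eef_pos: [0.6135, 0.0208, 0.086]
tcp_rot: [0.03, 0.497, -0.057, 0.865]
contact_force: [-4.7, -13.9, 6.7]
opening: 0.148
```

```bash
python3 st.py; python3 snap.py top 11 220,150,340,240; python3 snap.py scene 11 230,130,390,250
```

```text
13.1 [-0.1301  0.1142  2.1436 -0.0078  0.356   0.0042] loc [  2.6057 -89.3035   8.9135] F [ -4.6985 -13.861    6.6748] Floc [  0.8216 -14.3445   7.2331] [-1.791   0.482  -1.0142] 0.148255413010981
```

View pics/top11.png

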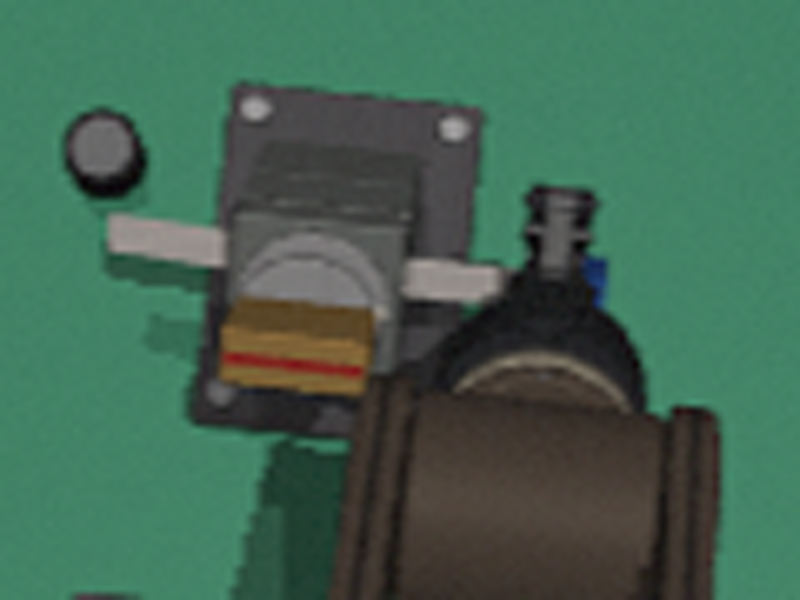

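View pics/scene11.png

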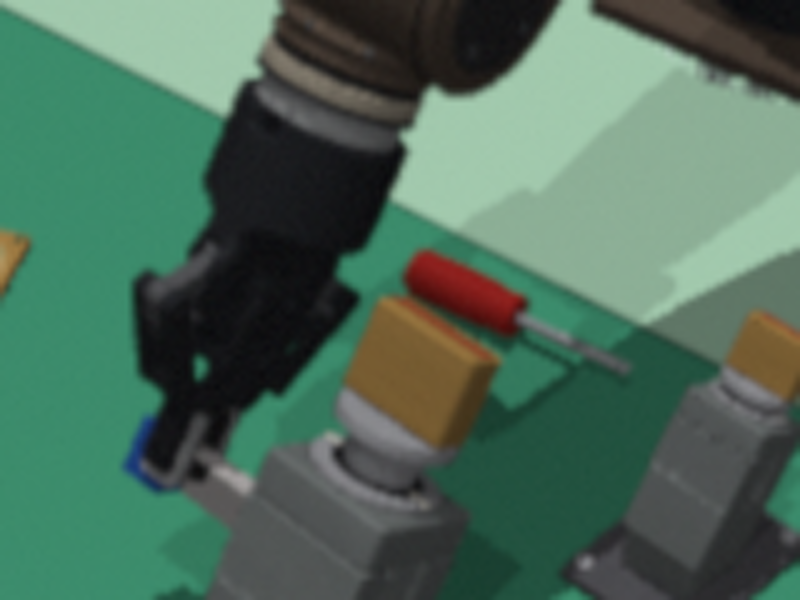

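{"fn": "move_arm", "kwargs": {"commands": [[0,0,0,0,0,0,180],[0,0,0,0,0,0,100],[0,0,0,0,0,0,70],[0,0,0,0,0,0,70],[0,0,0,-5,0,9,70],[0,0,0,-15,0,26,70],[0,0,0,-35,-10,60,70],[0,0,0,-60,-40,100,70],[0,0,0,-60,-80,110,70],[0,0,0,-60,-120,120,70],[0,0,0,-60,-120,120,70]]}}

```text
time: 14.3
eef_pos: [0.5546, -0.1034, 0.2102]
tcp_rot: [0.03, 0.494, -0.06, 0.867]
contact_force: [0.4, 0.9, -1.0]
opening: 0.727
```

```bash
python3 st.py; python3 snap.py top 12 200,150,340,255; python3 snap.py scene 12 200,130,400,280; python3 - <<'E'
from h import *
t=load("top12"); img=cv2.cvtColor(t["color"],cv2.COLOR_RGB2HSV).astype(int)
m=((img[...,0]<6)|(img[...,0]>174))&(img[...,1]>150)&(img[...,2]>80); ys,xs=np.nonzero(m); k=(ys<225)&(ys>185)&(xs>245)&(xs<285)
Sm=S.as_matrix();n=Sm[:,2];e=t["eye"]
# lift: intersect rays with plane local x=0 
r=ray(t,np.c_[xs,ys][k]); X=e+r*(((O-e)@Sm[:,0])/(r@Sm[:,0]))[:,None]; L=(X-O)@Sm; print("red line local z at x=0 (122=home)",L.mean(0)*1000,np.median(((cloud(t)[ys[k],xs[k]]-O)@Sm)*1000,0))
for nm in ("top0","top12"):
  u=load(nm); im=cv2.cvtColor(u["color"],cv2.COLOR_RGB2HSV).astype(int); mm=((im[...,0]<6)|(im[...,0]>174))&(im[...,1]>150)&(im[...,2]>80); mm[:185]=0;mm[225:]=0;mm[:,:245]=0;mm[:,285:]=0
  y,x=np.nonzero(mm); r=ray(u,np.c_[x,y]); X=u["eye"]+r*(((O-u["eye"])@Sm[:,0])/(r@Sm[:,0]))[:,None]; print(nm,((X-O)@Sm).mean(0)*1000)
E
```

```text
14.3 [-0.4287 -0.2055  2.1906  0.2372  0.653  -0.4484] loc [  27.6553 -219.9617  137.7914] F [ 0.3711  0.8783 -1.0446] Floc [-0.2999  0.9182 -1.0331] [0.0366 0.2963 0.0234] 0.726573787851448
red line local z at x=0 (122=home) [  0.       3.0204 132.0348] [  1.027   -0.7745 134.7638]
top0 [ -0.       1.4304 133.225 ]
top12 [  0.       3.0204 132.0348]
```

View pics/top12.png

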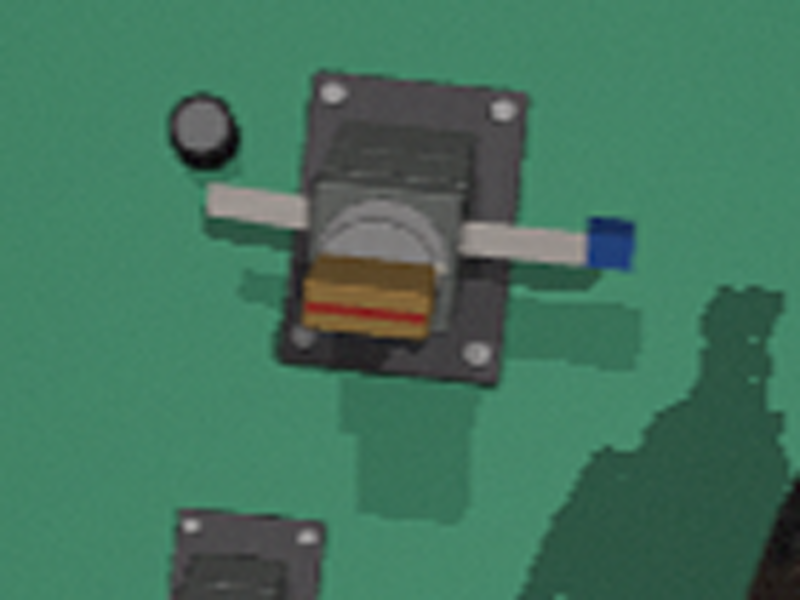

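View pics/scene12.png

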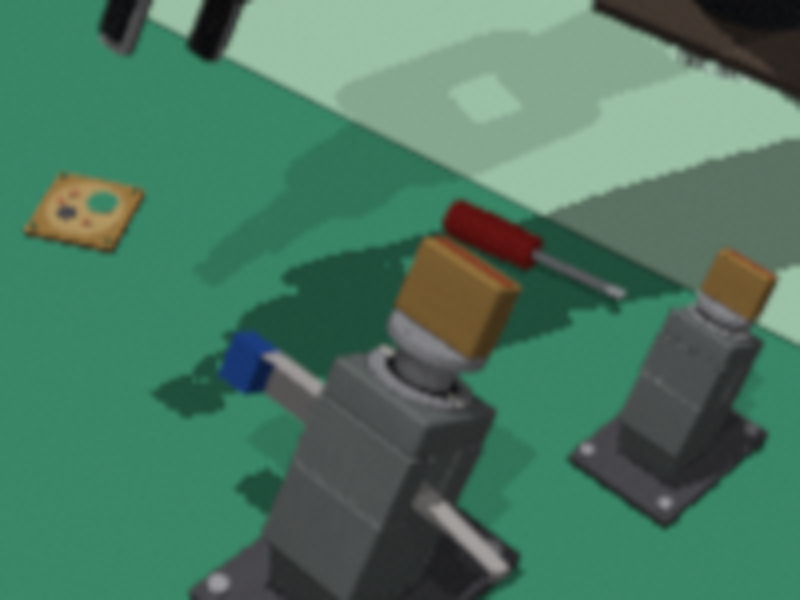

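```bash
python3 - <<'E'
from h import *
from plant import ctrl,readout
t=load("top12"); Sm=S.as_matrix();n=Sm[:,2];e=t["eye"];f=140/800
for uv,h in (([207,200],.006),([633,243],.026)):
    r=ray(t,[[200+uv[0]*f,150+uv[1]*f]]);p0=O+h*n;X=e+r*(((p0-e)@n)/(r@n))[:,None];print((X-O)@Sm*1000)
Q=(cloud(t)-O)@Sm*1000
im=cv2.cvtColor(t["color"],cv2.COLOR_RGB2HSV)
for y in range(-110,100,15):
    k=(abs(Q[...,1]-y)<6)&(abs(Q[...,0])<7)&(Q[...,2]>-15)&(Q[...,2]<45)
    if k.sum(): print(y,k.sum(),np.median(Q[k],0))
E
python3 st.py
```

```text
[[ 0.9459 88.5285  6.    ]]
[[   8.7427 -111.7166   26.    ]]
-110 10 [   3.1919 -107.4557   24.9653]
-95 18 [  0.4744 -94.6378  25.9815]
-80 17 [  1.7059 -80.9163  26.3475]
-65 17 [  1.3953 -65.2274  24.7283]
-50 18 [  1.1091 -49.4268  27.2506]
-35 18 [  1.3396 -35.0761  26.1369]
40 8 [ 1.6743 43.2108 15.322 ]
55 19 [ 1.2637 53.3728 12.4432]
70 20 [ 0.6418 70.7139 10.3512]
85 17 [ 1.325  85.6874  7.4182]
14.4 [-0.4235 -0.2037  2.1944  0.2366  0.6539 -0.4458] loc [  24.3861 -216.5049  135.6494] F [-0.8654 -0.3789 -0.3358] Floc [-0.8698 -0.4855  0.1145] [0.0699 0.2692 0.0318] 0.7235869450929434
```

{"fn": "move_arm", "kwargs": {"commands": [[0,0,0,0,0,0,70],[0,0,0,0,0,0,70]]}}

```text
time: 14.6
eef_pos: [0.5528, -0.0982, 0.2057]
tcp_rot: [0.031, 0.498, -0.056, 0.865]
contact_force: [-0.3, 0.3, -0.5]
opening: 0.731
```

```bash
python3 -c "
from plant import ctrl
print(ctrl.sign_off())"
```

```text
the job is handed in; nothing more can be done
None
```

The job was handed in at about 14.6 s, with all three steps done; the hand-in gave no verdict.

- **Arbor:** I turned the handle about 0.90 rad into line and pressed it 12 mm to a hard stop at about 21 N. After letting go, the camera showed the handle in line to 0.002 rad and standing at home height.
- **Drift:** I gripped it near the blue end and drove it into the slot from the robot's right, thin end first, at about 14 N. Then I released it and backed the arm away.
- **Last checks:**
  - The drift lies flat on the slot floor, tip about 88 mm past the axis and middle at about y = -12 mm. By the table in the brief, that puts the arbor about 9 mm up.
  - The red line on the handle put the lift at about 10 mm, and depth gave about 12 mm. All three are above the 6 mm needed.
  - The drift sits about 1–3 mm off centre across the slot by depth. One single-pixel reading at the blue end gave 8.7 mm there. That is an outlier; even averaged with the tip it leaves the middle at about 5 mm, within the 8 mm limit.
  - The arm was clear, with contact force near zero. The bystanders in view looked unmoved, but I did not measure them.
- **Worth noting:** the grip on the drift was shallow, because the fingers stopped about 4 mm higher than commanded. During driving the tool also drifted about 3 mm sideways, and the drift did not slip noticeably.

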